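# Set the graded reagent bottles in their tray

## Robot

A 6-joint arm with a two-finger parallel gripper is mounted at the origin on a cart in front of the work surface, level with it; the furniture and walls round the work are solid. World frame = base frame: x ahead of the robot, y to its left, z up, the work surface at z = 0. Lengths are in m, angles in degrees, forces in N, time in s.
With the tool pointing down it reaches from about 0.375 to 0.9 m from the base axis. Payload 3.1 kg.
Tool frame: the origin (TCP) lies on the centre line of the jaws, within the pads' length; the fingertips stand 17 mm ahead of it and the grasp point (between the pads) lies 2 mm behind it; z points along the fingers, y is the line along which they close (so a half turn about z gives the same grasp; the last joint's range is limited). The gripper opens to 87 mm and grips with 3 to 60 N. Pads are 19 mm wide; open, the fingers measure 117 mm over their backs; the gripper's body (75 mm by 190 mm) begins 51 mm behind the grasp point.
Start: joints at [66.721, 30.224, 82.088, -0, 67.689, -10.227], TCP at [0.141, 0.609, 0.24] pointing down, gripper open.
Joint ranges: [-176.69, 176.69], [-43.24, 126.21], [12.49, 139.97], [-82, 262], [0, 151.66], [-163.58, 163.58]. Speed limits (degrees/s): [159.86, 159.86, 180, 180, 180, 180].

## Interface

Orientations are given as a 3x3 rotation matrix whose columns are the frame's x, y, z axes.
In Python, from rig import bot, imaging, finder gives the robot as it stands. The module is installed in compiled form; this text tells all that it offers.
- The arm moves only by the tool play_rows, never from a script. Its argument "motion" is a list that holds one entry, the list of rows, each a list of 6 numbers: the shift along the tool's x, y, z in a scale on which 1.0 is 0.75 m, then the turn, a rotation vector about the tool's x, y, z in normalised numbers (1 is 45 degrees). In form: [[[dx, dy, dz, wx, wy, wz], ...]]. A call has 1 to 8 rows; each row is the pose to reach, as a shift and turn from the pose commanded when the call began, along the tool's axes at that moment; what a row does not reach only later rows make up. A row lasts 1/12 s, in which the tool goes at most 41.7 mm and 7.16 degrees, less where a joint would pass 70% of its speed; a pose out of reach is approached as far as the arm can. A call with a gripper value outside its range is refused whole. "fingers" is the finger opening in m, from 0 to 0.087, set as the call begins (left out, the last holds). The fingers move at their own pace and stop on an object; the grip force is fixed at half the most. Time passes only in rows, so rows that repeat a pose let the fingers close. It gives the time, the measured TCP pose, the force, the opening and the grip force at its end, in the units of the state.
- bot.read_state(): the state, without advancing time (a new reading comes with each control period).
- imaging.capture(name): name is "scene" or "top"; returns a dict with "frame" (384x512x3 uint8, red, green, blue), "camera_matrix" (3x3 intrinsics, pixels), "R" (3x3) and "t" (3): a world point X has camera coordinates R X + t. Camera axes: x right, y down, z forward; pixel columns grow to the right and rows downward; lengths in m; the calibration is good to about 2 mm. A picture is of the moment at which its call begins. There is no depth.
- bot.hand_in(): hands the job in; it is judged then, once.
Trained networks look in the newest picture that a camera, given by its name, has taken for a name from the list of things; names that differ only in an ending like _2 or _b are one class to them, and where a whole thing is asked for, a point or a joint stands for the part that bears it (a point fixed in the world has none). Each returns a list of dicts, best first, with "confidence" (0 to 1); they miss things now and then, are a little off and sometimes report something else, mostly with a low value. They report only what shows in the picture. A call takes as long as a camera call.
- finder.recognise(camera, name): "at" ([x, y, z] in m, in world coordinates, good to about 4 mm: the middle of the surface that is visible of it).
- finder.outline_of(camera, name): "pixels" (384x512 bool, what is visible of it).
The state is a dict: "time_s": time; "joint_positions": joint angles; "qvel": joint speeds; "tau": joint torques, N m; "position": TCP position; "tcp_rot": TCP orientation; "force": force on the tool from outside, world axes, zero at the start; "moment": the same for the moment, N m; "opening": opening from 0.0 (shut) to 1.0 (fully open); "grasp_force": force on a finger pad.
Only numpy, scipy, OpenCV 4.12 (cv2) and the standard library are available. Lean on these libraries where they do the work, as an engineer would, in place of code of your own. Each camera call takes 0.05 s, during which the arm holds its last target. There are 200 camera calls.

## Task

Make up the reagent set for the analyser: stand the four black-capped amber glass bottles upright in the grey tray, each down in the recess that fits it, so that they line up in order of size from the largest recess to the smallest. They are glass, so set each one down rather than dropping it, and leave the two dropper bottles standing where they are.

Things in the scene. Friction and masses are not known exactly. Their poses are not given: they have to be found in the camera images.
- bottle_size1: the largest of four alike amber glass bottles with a white paper label band and a black screw cap: 104 mm tall, straight round body 54 mm in diameter up to 68 mm, then a shoulder and a cap 38 mm in diameter; about 0.2 kg; loose, standing. Origin: centre of its underside, z up its axis
- bottle_size2: the second largest amber bottle: 86 mm tall, straight round body 42 mm in diameter up to 56 mm, cap 31 mm in diameter; about 0.11 kg. Origin: centre of its underside, z up its axis. Any one of the four may start on the left, before the front of the tall fixed box under a grey cover (x 0.43 to 0.70, y 0.18 to 0.34, 0.34 m tall): carry it past the box's front (x below 0.37), not through it
- bottle_size3: the third largest amber bottle: 68 mm tall, straight round body 30 mm in diameter up to 44 mm, cap 23 mm in diameter; about 0.05 kg. Origin: centre of its underside, z up its axis
- bottle_size4: the smallest amber bottle, a vial: 50 mm tall, straight round body 18 mm in diameter up to 33 mm, cap 16 mm in diameter; about 0.02 kg. Origin: centre of its underside, z up its axis
- recess_1: the largest round recess, 65 mm wide, of the grey reagent tray: a fixed slab 78 x 213 mm on short feet, top 28 mm above the worktop, turned anyhow, with four graded recesses in a row along it, each 10 mm deep to the black rubber disc in its floor. Origin: centre of the disc's underside (disc 2 mm thick: a seated bottle's underside is 2 mm above it); z up, y along the row to recess_4
- recess_2: the second largest recess of the same tray, 53 mm in diameter (11 mm wider than its bottle, as all are), its centre 64 mm along the row from that of recess_1; depth, disc, origin and axes as in recess_1
- recess_3: the third largest recess of the same tray, 41 mm in diameter (11 mm wider than its bottle, as all are), its centre 116 mm along the row from that of recess_1; depth, disc, origin and axes as in recess_1
- recess_4: the smallest recess of the same tray, 29 mm in diameter (11 mm wider than its bottle, as all are), its centre 156 mm along the row from that of recess_1; depth, disc, origin and axes as in recess_1. To the tray's right stands the printer, solid and 0.28 m tall (beyond x 0.58, from y -0.27 to the right): do not swing through it, move between places over the front of the worktop
- dropper_white: a bystander to be left alone: white plastic dropper bottle with a red pointed cap, 35 mm in diameter, 86 mm tall, loose. Origin: centre of its underside
- dropper_teat: a bystander to be left alone: small brown dropper bottle with a picture label and a black rubber teat, 33 mm in diameter, 102 mm tall, loose. Origin: centre of its underside

How it is judged:
By the outcome, as a careful person would: the job done as asked, in the order asked, and still so for the second after the job is handed in, with the robot touching nothing.
It also fails if it takes over 106 s, if anything falls off the work surface, if the arm or the gripper's body presses on something with over 40 N, if the wrist force passes 120 N, or if a joint passes its speed limit or range.

## Working session

There is one attempt and no reset: what is moved stays moved. The work goes in short steps, Python scripts to look and compute and a tool call to move; the robot and the scene stay as the last step left them, time stands still between calls to the robot, and variables do not carry over. Pictures are saved under pics/ and viewed, at most 14 in all, crops included, and the job is handed in when it is done.

Besides the shell and the picture viewer there is one more tool, called in YAML: its name, and indented under it one key for each argument. play_rows: Moves the arm, as the interface text tells. Its arguments: {"type":"object","properties":{"motion":{"type":"array"},"fingers":{"type":"number"}},"required":["motion"]}

```bash
mkdir -p pics
python3 - <<'E'
from rig import bot, imaging, finder
import cv2,numpy as np,pickle
s=bot.read_state();print(s['time_s'],s['position'],np.round(s['tcp_rot'],3).tolist(),s['opening'])
caps={}
for c in("scene","top"):
    d=imaging.capture(c);caps[c]=d;cv2.imwrite(f"pics/{c}0.png",d["frame"][:,:,::-1])
    print(c,np.round(-d["R"].T@d["t"],3),d["camera_matrix"].tolist(),np.round(d["R"],3).tolist())
    for n in["bottle_size1","bottle_size2","bottle_size3","bottle_size4","recess_1","recess_2","recess_3","recess_4","dropper_white","dropper_teat"]:
        print(n,[(np.round(r["at"],3).tolist(),round(r["confidence"],2)) for r in finder.recognise(c,n)][:5])
pickle.dump(caps,open("caps0.pkl","wb"))
print(bot.read_state()['time_s'])
E
```

```text
0.0 [0.14084688 0.60821935 0.23855534] [[-0.974, 0.226, -0.001], [0.226, 0.974, -0.002], [0.0, -0.002, -1.0]] 0.9987466122088436
scene [-0.177 -0.595  0.757] [[349.0547963507022, 0.0, 257.9727454360703], [0.0, 349.0547963507022, 186.7281588780729], [0.0, 0.0, 1.0]] [[0.626, -0.78, 0.0], [-0.508, -0.408, -0.758], [0.591, 0.474, -0.652]]
bottle_size1 [([0.345, 0.258, 0.061], 0.8), ([0.374, -0.353, 0.056], 0.62), ([0.419, -0.422, 0.044], 0.53)]
bottle_size2 [([0.345, 0.258, 0.061], 0.8), ([0.374, -0.353, 0.056], 0.62), ([0.419, -0.422, 0.044], 0.53)]
bottle_size3 [([0.345, 0.258, 0.061], 0.8), ([0.374, -0.353, 0.056], 0.62), ([0.419, -0.422, 0.044], 0.53)]
bottle_size4 [([0.345, 0.258, 0.061], 0.8), ([0.374, -0.353, 0.056], 0.62), ([0.419, -0.422, 0.044], 0.53)]
recess_1 [([0.442, -0.157, 0.02], 0.78), ([0.506, -0.166, 0.018], 0.69), ([0.559, -0.165, 0.017], 0.5)]
recess_2 [([0.442, -0.157, 0.02], 0.78), ([0.506, -0.166, 0.018], 0.69), ([0.559, -0.165, 0.017], 0.5)]
recess_3 [([0.442, -0.157, 0.02], 0.78), ([0.506, -0.166, 0.018], 0.69), ([0.559, -0.165, 0.017], 0.5)]
recess_4 [([0.442,
[... 802 characters left out ...]
342, 0.068], 0.45)]
recess_1 [([0.508, -0.167, 0.019], 0.73), ([0.438, -0.161, 0.022], 0.51), ([0.556, -0.171, 0.016], 0.45), ([0.597, -0.182, 0.023], 0.42)]
recess_2 [([0.508, -0.167, 0.019], 0.73), ([0.438, -0.161, 0.022], 0.51), ([0.556, -0.171, 0.016], 0.45), ([0.597, -0.182, 0.023], 0.42)]
recess_3 [([0.508, -0.167, 0.019], 0.73), ([0.438, -0.161, 0.022], 0.51), ([0.556, -0.171, 0.016], 0.45), ([0.597, -0.182, 0.023], 0.42)]
recess_4 [([0.508, -0.167, 0.019], 0.73), ([0.438, -0.161, 0.022], 0.51), ([0.556, -0.171, 0.016], 0.45), ([0.597, -0.182, 0.023], 0.42)]
dropper_white [([0.501, -0.167, 0.016], 0.64), ([0.366, -0.129, 0.057], 0.43)]
dropper_teat [([0.528, -0.394, 0.059], 0.49)]
1.1
```

View pics/scene0.png

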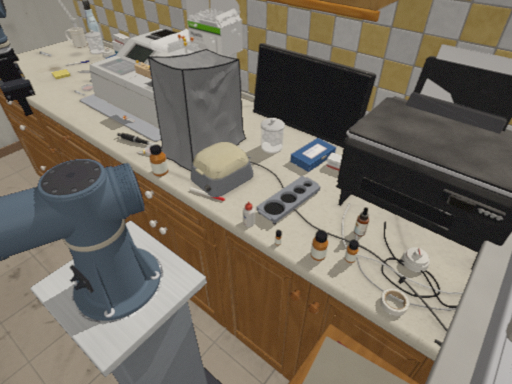

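View pics/top0.png

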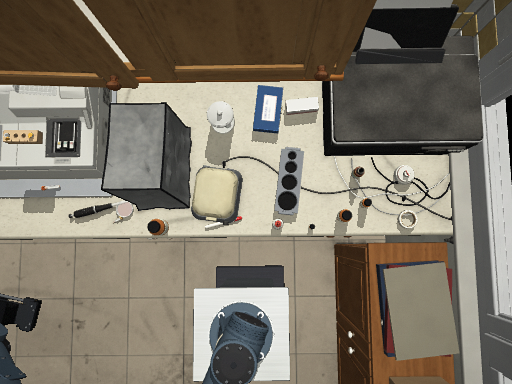

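The scene view shows amber bottles at (158,160), (319,245), (352,251), with the vial at about (279,238). The droppers are at (249,213) and (363,222), and the tray runs from (272,208) for the largest recess to (307,184) for the smallest. I'll fit bottle models to the silhouettes and recess circles to the tray.

```bash
cat > h.py <<'E'
import cv2,numpy as np
from scipy.optimize import minimize
B={1:(.104,.054,.068,.038),2:(.086,.042,.056,.031),3:(.068,.030,.044,.023),4:(.050,.018,.033,.016)}
def proj(d,X):
    c=np.atleast_2d(X)@d["R"].T+d["t"];p=c@np.array(d["camera_matrix"]).T;return p[:,:2]/p[:,2:]
A=np.linspace(0,2*np.pi,40)
def circ(x,y,z,r):return np.c_[x+r*np.cos(A),y+r*np.sin(A),np.full(40,z)]
def sil(d,x,y,k,z0=0,S=8):
    H,D,h,c=B[k];m=np.zeros((384*2,512*2),np.uint8)
    hs=h+(H-h)*.4
    for (za,ra,zb,rb) in((0,D/2,h,D/2),(h,D/2,hs,c/2),(hs,c/2,H,c/2)):
        P=proj(d,np.r_[circ(x,y,z0+za,ra),circ(x,y,z0+zb,rb)])*2+.5
        cv2.fillConvexPoly(m,np.round(cv2.convexHull(P.astype(np.float32))*16).astype(np.int32),1,shift=4)
    return m>0
def iou(a,b):return (a&b).sum()/max(1,(a|b).sum())
def ray(d,uv,z):
    r=d["R"].T@np.linalg.solve(np.array(d["camera_matrix"]),[uv[0],uv[1],1.]);o=-d["R"].T@d["t"]
    return o+r*(z-o[2])/r[2]
E
python3 - <<'E'
from h import *
from rig import imaging,finder
caps={};M={}
for c in("scene","top"):
    caps[c]=imaging.capture(c)
    M[c]=finder.outline_of(c,"bottle_size1")
    for o in M[c]:
        m=o["pixels"];ys,xs=np.where(m);print(c,round(o["confidence"],2),xs.min(),xs.max(),ys.min(),ys.max(),m.sum())
    d=caps[c]
    for o in finder.outline_of(c,"recess_1"):
        ys,xs=np.where(o["pixels"]);print(' rec',round(o["confidence"],2),xs.min(),xs.max(),ys.min(),ys.max(),xs.size, ray(d,(xs.mean(),ys.mean()),.02).round(3))
up=lambda m:cv2.resize(m.astype(np.uint8),None,fx=2,fy=2,interpolation=0)>0
for c in M:
  for o in M[c]:
    if o["confidence"]<.3: continue
    m=o["pixels"];ys,xs=np.where(m);d=caps[c];g=ray(d,(xs.mean(),ys.mean()),.04)[:2]
    for k in B:
        f=lambda p:-iou(sil(d,p[0],p[1],k),up(m))
        r=minimize(f,g,method="Nelder-Mead",options=dict(initial_simplex=[g,g+[.01,0],g+[0,.01]],maxiter=60))
        print(c,xs.mean().round(),ys.mean().round(),k,r.x.round(4),round(-r.fun,3))
s=caps["scene"]["frame"];t=caps["top"]["frame"]
z=lambda im,a,b,w,h:cv2.resize(im[b:b+h,a:a+w],(400,300),interpolation=cv2.INTER_CUBIC)
im=np.vstack([np.hstack([z(s,240,160,160,120),z(s,120,125,80,60)]),np.hstack([z(t,260,140,120,90),z(t,140,200,60,45)])])
cv2.imwrite("pics/crops.png",im[:,:,::-1])
E
```

```text
scene 0.77 311 327 231 260 396
scene 0.7 149 167 144 175 465
scene 0.66 274 281 229 244 92
 rec 0.69 263 283 202 214 197 [ 0.443 -0.157  0.02 ]
 rec 0.52 281 294 194 202 96 [ 0.507 -0.164  0.02 ]
 rec 0.45 294 303 188 193 40 [ 0.558 -0.171  0.02 ]
top 0.71 148 168 219 234 263
top 0.65 337 351 210 221 138
top 0.62 360 371 199 207 77
 rec 0.48 278 295 192 209 262 [ 0.441 -0.159  0.02 ]
 rec 0.43 282 296 175 189 160 [ 0.504 -0.168  0.02 ]
 rec 0.39 289 295 153 158 35 [ 0.595 -0.179  0.02 ]
scene 319.0 246.0 1 [ 0.3935 -0.3403] 0.546
scene 319.0 246.0 2 [ 0.3908 -0.3467] 0.849
scene 319.0 246.0 3 [ 0.3905 -0.3462] 0.662
scene 319.0 246.0 4 [ 0.3809 -0.3516] 0.302
scene 157.0 160.0 1 [0.3586 0.275 ] 0.938
scene 157.0 160.0 2 [0.363  0.2744] 0.681
scene 157.0 160.0 3 [0.3518 0.2827] 0.389
scene 157.0 160.0 4 [0.3629 0.2813] 0.181
scene 278.0 236.0 1 [ 0.3723 -0.2249] 0.139
scene 278.0 236.0 2 [ 0.3655 -0.2265] 0.216
scene 278.0 236.0 3 [ 0.3639 -0.2362] 0.385
scene 278.0 236.0 4 [ 0.3562 -0.2357] 0.822
top 158.0 226.0 1 [0.3561 0.2692] 0.86
top 158.0 226.0 2 [0.3579 0.272 ] 0.742
top 158.0 226.0 3 [0.3581 0.2806] 0.409
top 158.0 226.0 4 [0.3574 0.2858] 0.185
top 344.0 215.0 1 [ 0.3885 -0.3447] 0.492
top 344.0 215.0 2 [ 0.3905 -0.3506] 0.793
top 344.0 215.0 3 [ 0.3888 -0.3509] 0.705
top 344.0 215.0 4 [ 0.3897 -0.3497] 0.308
top 366.0 203.0 1 [ 0.4238 -0.406 ] 0.258
top 366.0 203.0 2 [ 0.4345 -0.417 ] 0.411
top 366.0 203.0 3 [ 0.4316 -0.4226] 0.751
top 366.0 203.0 4 [ 0.4307 -0.426 ] 0.604
```

View pics/crops.png

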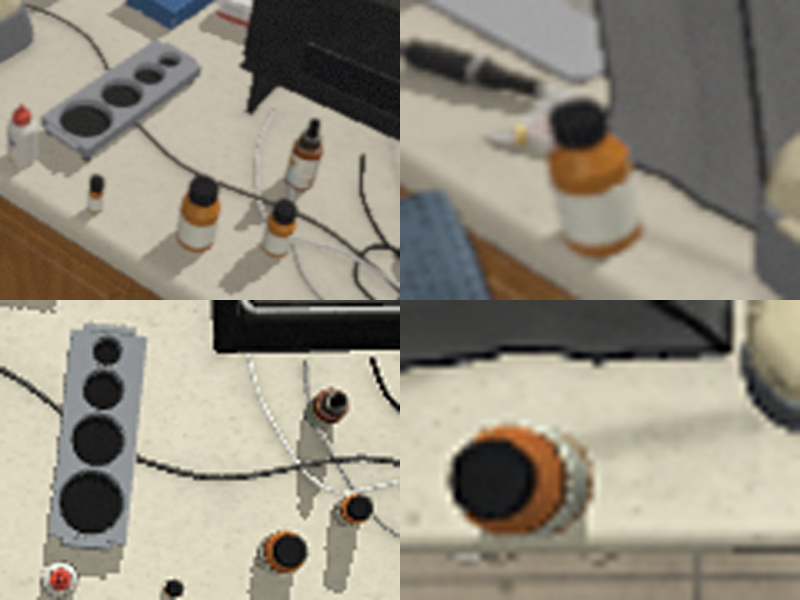

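The crops confirm the sizes: size1 is the left bottle, size2 is at top-view (345,215), size3 is at (366,203) and the vial is at about (312,226). I'll refine the recess row and the vial position from the top view, averaging both cameras for the other bottles.

Run:
```python
from h import *
from rig import imaging,finder,bot
d=imaging.capture("top");f=d["frame"].astype(int)
dark=(f.max(2)<70).astype(np.uint8)
n,l,st,ce=cv2.connectedComponentsWithStats(dark)
P=[]
for i in range(1,n):
    x,y=ce[i]
    if 278<x<302 and 145<y<215 and st[i,4]>12: P.append((y,x,st[i,4]))
P.sort(reverse=True)
W=[]
for y,x,a in P:
    w=ray(d,(x,y),.02);W.append(w[:2]);print(round(x,1),round(y,1),a,w.round(4))
W=np.array(W)
if len(W)==4:
    o=np.array([0,.064,.116,.156]);u=W[3]-W[0];u/=np.linalg.norm(u)
    c=W.mean(0);s=[c+u*(q-o.mean()) for q in o];print("fit",np.round(s,4).tolist(),np.degrees(np.arctan2(u[1],u[0])),np.linalg.norm(W[3]-W[0]))
# caps by dark centroid, top and scene
for i in range(1,n):
    x,y=ce[i]
    if 200<y<235 and 140<x<380 and st[i,4]>5 and st[i,4]<200: print("cap",x.round(1),y.round(1),st[i,4],[ray(d,(x,y),h)[:2].round(4).tolist() for h in(.104,.086,.068,.050)])
s=imaging.capture("scene");g=s["frame"].astype(int).max(2)<70
n,l,st,ce=cv2.connectedComponentsWithStats(g.astype(np.uint8))
for i in range(1,n):
    x,y=ce[i]
    if 140<x<370 and 140<y<260 and 5<st[i,4]<220: print("scene",x.round(1),y.round(1),st[i,4],[ray(s,(x,y),h)[:2].round(4).tolist() for h in(.097,.079,.062,.046,.02)])
```

```text
286.8 200.3 278 [ 0.442  -0.1599  0.02  ]
288.8 181.7 181 [ 0.505  -0.1675  0.02  ]
290.4 166.7 108 [ 0.5566 -0.1739  0.02  ]
291.7 155.0 51 [ 0.5969 -0.1788  0.02  ]
fit [[0.4417, -0.1599], [0.5053, -0.1676], [0.5569, -0.1739], [0.5966, -0.1787]] -6.937391150938631 0.15611706821722113
cap 232.8 207.3 198 [[0.4139, 0.0165], [0.4152, 0.0179], [0.4164, 0.0192], [0.4177, 0.0205]]
cap 367.4 202.0 45 [[0.427, -0.4115], [0.4284, -0.4159], [0.4298, -0.4202], [0.4312, -0.4246]]
cap 197.9 216.2 44 [[0.3867, 0.1273], [0.3876, 0.1301], [0.3885, 0.1329], [0.3894, 0.1357]]
cap 346.4 215.0 77 [[0.3864, -0.3437], [0.3873, -0.3472], [0.3882, -0.3506], [0.3891, -0.3541]]
cap 153.5 226.5 119 [[0.355, 0.2677], [0.3555, 0.2723], [0.356, 0.277], [0.3564, 0.2817]]
cap 311.8 226.2 19 [[0.352, -0.2334], [0.3525, -0.2354], [0.3529, -0.2374], [0.3533, -0.2394]]
scene 140.0 140.8 40 [[0.3562, 0.3509], [0.3707, 0.3767], [0.3845, 0.401], [0.3974, 0.4239], [0.4184, 0.4612]]
scene 155.5 149.5 89 [[0.3557, 0.2679], [0.3703, 0.2914], [0.384, 0.3136], [0.3969, 0.3346], [0.4179, 0.3685]]
scene 306.9 184.2 18 [[0.5197,
[... 317 characters left out ...]
scene 288.0 197.8 104 [[0.4368, -0.2101], [0.4535, -0.1996], [0.4693, -0.1896], [0.4842, -0.1803], [0.5084, -0.1651]]
scene 273.8 207.9 190 [[0.3793, -0.2033], [0.3945, -0.1926], [0.4089, -0.1825], [0.4224, -0.173], [0.4443, -0.1576]]
scene 363.7 214.4 55 [[0.5092, -0.4043], [0.528, -0.3991], [0.5456, -0.3942], [0.5623, -0.3895], [0.5893, -0.382]]
scene 278.1 233.4 27 [[0.3126, -0.2666], [0.3259, -0.2577], [0.3385, -0.2492], [0.3504, -0.2413], [0.3697, -0.2283]]
scene 320.9 236.2 112 [[0.3719, -0.3553], [0.3869, -0.3487], [0.4011, -0.3425], [0.4144, -0.3367], [0.436, -0.3273]]
scene 353.2 244.5 76 [[0.3981, -0.4303], [0.4138, -0.4258], [0.4286, -0.4216], [0.4425, -0.4176], [0.4652, -0.4111]]
```

Careful with the scale: shifts go in shares of 0.75 m and turns go in shares of 45 degrees. That gives: -0.3 m is -0.4, -0.27 m is -0.36, -13.1 degrees is -0.2911.

play_rows:
  motion:
    - [[0.0133,-0.04,0,0,0,-0.1556],[0.0267,-0.0933,0,0,0,-0.2222],[0.04,-0.1467,0,0,0,-0.2911],[0.04,-0.2,0,0,0,-0.2911],[0.04,-0.2533,0,0,0,-0.2911],[0.0267,-0.3067,0,0,0,-0.2911],[0.0133,-0.36,0,0,0,-0.2911],[0,-0.4,0,0,0,-0.2911]]
  fingers: 0.06

```text
time_s: 2.17
position: [0.0717, 0.3131, 0.2393]
tcp_rot: [[-1.0, -0.003, -0.001], [-0.003, 1.0, -0.002], [0.001, -0.002, -1.0]]
force: [0.0, -0.5, 0.6]
opening: 0.69
grasp_force: 0.0
```

Bottles come out at B1 (.356,.268), B2 (.387,-.348), B3 (.4295,-.421) and B4 (.352,-.240). The recesses are R1 (.442,-.159), R2 (.506,-.167), R3 (.5575,-.1735) and R4 (.597,-.178). I'll place small to large so the gripper body clears seated neighbours.

In the tool's units: -0.3 m is -0.4, -0.028 m is -0.0373.

play_rows:
  motion:
    - [[-0.0493,-0.0187,0,0,0,0],[-0.1,-0.0373,0,0,0,0],[-0.1493,-0.056,0,0,0,0],[-0.2,-0.0733,0,0,0,0],[-0.2493,-0.0933,0,0,0,0],[-0.3,-0.1107,0,0,0,0],[-0.3493,-0.1293,0,0,0,0],[-0.4,-0.1467,0,0,0,0]]

```text
time_s: 2.83
position: [0.3752, 0.2055, 0.2398]
tcp_rot: [[-1.0, 0.0, 0.0], [0.0, 1.0, 0.0], [-0.0, 0.0, -1.0]]
force: [0.1, 0.3, -0.1]
opening: 0.694
grasp_force: 0.0
```

In the tool's units: -0.3 m is -0.4, -0.262 m is -0.3493, 45 degrees is 1.

play_rows:
  motion:
    - [[-0.0053,-0.0493,0,0,0,0.1222],[-0.0107,-0.1,0,0,0,0.2444],[-0.016,-0.1493,0,0,0,0.3778],[-0.0213,-0.2,0,0,0,0.5],[-0.0267,-0.2493,0,0,0,0.6222],[-0.0267,-0.3,0,0,0,0.7556],[-0.0267,-0.3493,0,0,0,0.8778],[-0.0267,-0.4,0,0,0,1]]

```text
time_s: 3.5
position: [0.3935, -0.095, 0.2399]
tcp_rot: [[-0.704, 0.71, 0.001], [0.71, 0.704, -0.0], [-0.001, 0.0, -1.0]]
force: [0.5, -0.5, -0.8]
opening: 0.691
grasp_force: 0.0
```

play_rows:
  motion:
    - [[-0.0187,-0.0347,0.0267,0,0,0],[-0.0373,-0.0693,0.0533,0,0,0],[-0.056,-0.104,0.08,0,0,0],[-0.0747,-0.1387,0.1067,0,0,0],[-0.0933,-0.1747,0.1333,0,0,0],[-0.0933,-0.1747,0.16,0,0,0],[-0.0933,-0.1747,0.1733,0,0,0],[-0.0933,-0.1747,0.1733,0,0,0]]

```text
time_s: 4.17
position: [0.3497, -0.2353, 0.1078]
tcp_rot: [[-0.706, 0.708, -0.003], [0.708, 0.706, 0.003], [0.004, 0.0, -1.0]]
force: [-0.5, 0.3, 0.7]
opening: 0.686
grasp_force: 0.0
```

Run:
```python
from h import *
from rig import imaging,finder,bot
s=imaging.capture("scene");t=imaging.capture("top")
p=bot.read_state()["position"];print(p)
a=s["frame"].copy();b=t["frame"].copy()
for d,im in((s,a),(t,b)):
    for x,y,r,h in((.352,-.24,.009,.0),(.352,-.24,.008,.05),(.387,-.348,.0155,.086),(.4295,-.421,.0115,.068)):
        cv2.polylines(im,[np.round(proj(d,circ(x,y,h,r))*16).astype(np.int32)],True,(255,0,255),1,shift=4)
z=lambda im,a,b,w,h:cv2.resize(im[b:b+h,a:a+w],(400,400),interpolation=cv2.INTER_CUBIC)
cv2.imwrite("pics/c2.png",np.hstack([z(a,240,190,120,120),z(b,290,170,90,90)])[:,:,::-1])
```

```text
[ 0.35067777 -0.23535303  0.10952375]
```

View pics/c2.png

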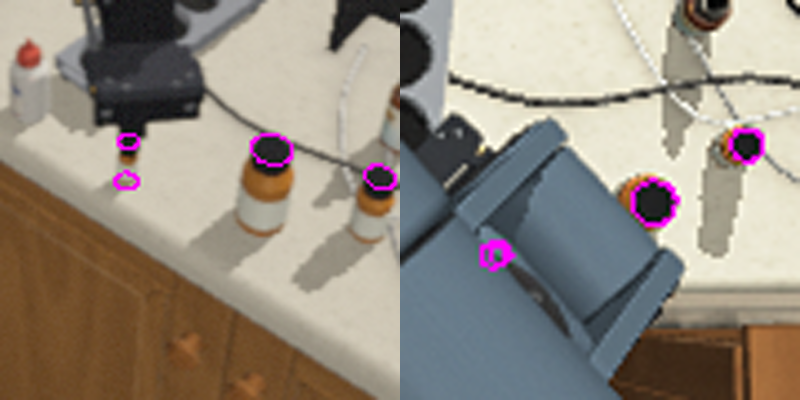

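The picture confirms the overlay circles sit on the vial, B2 and B3. Descend and grasp the vial.

In the tool's units: 0.08 m is 0.1067, -0.004 m is -0.0053.

play_rows:
  motion:
    - [[-0.0027,-0.0013,0.0133,0,0,0],[-0.0053,-0.0027,0.0333,0,0,0],[-0.0053,-0.0027,0.06,0,0,0],[-0.0053,-0.0027,0.08,0,0,0],[-0.0053,-0.0027,0.096,0,0,0],[-0.0053,-0.0027,0.1067,0,0,0],[-0.0053,-0.0027,0.1067,0,0,0],[-0.0053,-0.0027,0.1067,0,0,0]]

```text
time_s: 4.93
position: [0.3526, -0.2396, 0.03]
tcp_rot: [[-0.708, 0.706, 0.001], [0.706, 0.708, -0.001], [-0.001, -0.0, -1.0]]
force: [0.3, 0.5, -0.2]
opening: 0.687
grasp_force: 0.0
```

play_rows:
  motion:
    - [[0,0,0,0,0,0],[0,0,0,0,0,0],[0,0,0,0,0,0],[0,0,0,0,0,0],[0,0,0,0,0,0],[0,0,0,0,0,0],[0,0,0,0,0,0],[0,0,0,0,0,0]]
  fingers: 0.01

```text
time_s: 5.6
position: [0.3521, -0.2396, 0.0296]
tcp_rot: [[-0.708, 0.707, -0.0], [0.707, 0.708, -0.0], [-0.0, -0.0, -1.0]]
force: [-0.6, 0.5, 0.7]
opening: 0.197
grasp_force: 30.0
```

In the tool's units: -0.12 m is -0.16, -0.025 m is -0.0333.

play_rows:
  motion:
    - [[0,0,-0.02,0,0,0],[0,0,-0.06,0,0,0],[0,0,-0.1067,0,0,0],[0,0,-0.1467,0,0,0],[-0.0133,0.02,-0.16,0,0,0],[-0.0333,0.056,-0.16,0,0,0],[-0.056,0.096,-0.16,0,0,0],[-0.08,0.1333,-0.16,0,0,0]]

```text
time_s: 6.27
position: [0.4661, -0.2105, 0.1502]
tcp_rot: [[-0.707, 0.707, 0.0], [0.707, 0.707, -0.0], [-0.0, 0.0, -1.0]]
force: [-0.6, 0.1, -0.0]
opening: 0.195
grasp_force: 30.0
```

In the tool's units: 0.117 m is 0.156, 0.115 m is 0.1533.

play_rows:
  motion:
    - [[-0.0227,0.04,0,0,0,0],[-0.0453,0.08,0,0,0,0],[-0.0667,0.1133,0,0,0,0],[-0.0827,0.14,0,0,0,0],[-0.092,0.1533,0,0,0,0],[-0.092,0.156,0,0,0,0],[-0.092,0.156,0,0,0,0],[-0.092,0.156,0,0,0,0]]

```text
time_s: 6.93
position: [0.5952, -0.1768, 0.149]
tcp_rot: [[-0.708, 0.706, -0.003], [0.706, 0.708, 0.001], [0.002, -0.001, -1.0]]
force: [-0.3, 0.9, -0.3]
opening: 0.193
grasp_force: 30.0
```

```bash
cat >> h.py <<'E'
def check(k,name,x,y,cs=("scene",)):
    # overlay the expected held bottle at x,y with base height z0, and the recess target
    from rig import imaging,bot
    p=bot.read_state()["position"];out=[]
    return p
E
python3 - <<'E'
from h import *
from rig import imaging,finder,bot
s=imaging.capture("scene");p=bot.read_state()["position"];print(p)
g={4:.0295}[4];a=cv2.resize(s["frame"],None,fx=1)
z0=p[2]-g
for h,r in((0,.009),(.05,.008)):
    cv2.polylines(a,[np.round(proj(s,circ(p[0],p[1],z0+h,r))*16).astype(np.int32)],True,(255,0,255),1,shift=4)
cv2.polylines(a,[np.round(proj(s,circ(.597,-.178,.028,.0145))*16).astype(np.int32)],True,(0,255,0),1,shift=4)
cv2.imwrite("pics/c3.png",cv2.resize(a[110:230,240:360],(600,600),interpolation=cv2.INTER_CUBIC)[:,:,::-1])
E
```

```text
[ 0.59508923 -0.17700032  0.14913718]Traceback (most recent call last):
  File "<stdin>", line 4, in <module>
cv2.error: OpenCV(4.12.0) /io/opencv/modules/imgproc/src/resize.cpp:4211: error: (-215:Assertion failed) inv_scale_y > 0 in function 'resize'
```

In the tool's units: 0.097 m is 0.1293, -0.002 m is -0.0027.

play_rows:
  motion:
    - [[-0.0027,0.0013,0.0267,0,0,0],[-0.0027,0.0013,0.06,0,0,0],[-0.0027,0.0013,0.0867,0,0,0],[-0.0027,0.0013,0.1067,0,0,0],[-0.0027,0.0013,0.1173,0,0,0],[-0.0027,0.0013,0.1227,0,0,0],[-0.0027,0.0013,0.1267,0,0,0],[-0.0027,0.0013,0.1293,0,0,0]]

```text
time_s: 7.65
position: [0.599, -0.1783, 0.053]
tcp_rot: [[-0.707, 0.707, 0.001], [0.707, 0.707, -0.001], [-0.001, 0.0, -1.0]]
force: [0.7, 0.0, -0.2]
opening: 0.197
grasp_force: 30.0
```

In the tool's units: 0.005 m is 0.0067, 0.001 m is 0.0013.

play_rows:
  motion:
    - [[0,0,0.0013,0,0,0],[0,0,0.0027,0,0,0],[0,0,0.004,0,0,0],[0,0,0.0053,0,0,0],[0,0,0.0067,0,0,0],[0,0,0.0067,0,0,0],[0,0,0.0067,0,0,0]]

```text
time_s: 8.23
position: [0.599, -0.1779, 0.0477]
tcp_rot: [[-0.708, 0.706, 0.0], [0.706, 0.708, -0.0], [-0.0, 0.0, -1.0]]
force: [0.0, 0.1, -0.7]
opening: 0.195
grasp_force: 30.0
```

```bash
cat > ov.py <<'E'
import sys
from h import *
from rig import imaging,bot
R={1:(.442,-.1595,.0325),2:(.506,-.167,.0265),3:(.5575,-.1735,.0205),4:(.597,-.178,.0145)}
def ov(k,grip,fn,box):
    s=imaging.capture("scene");st=bot.read_state();p=st["position"];print(p,st["force"],st["opening"],st["grasp_force"])
    a=s["frame"].copy();H,D,h,c=B[k]
    L=[(p[0],p[1],p[2]-grip,D/2),(p[0],p[1],p[2]-grip+H,c/2)]
    for q in L: cv2.polylines(a,[np.round(proj(s,circ(*q))*16).astype(np.int32)],True,(255,0,255),1,shift=4)
    x,y,r=R[k];cv2.polylines(a,[np.round(proj(s,circ(x,y,.028,r))*16).astype(np.int32)],True,(0,255,0),1,shift=4)
    u,v=box;cv2.imwrite(fn,cv2.resize(np.hstack([a[v:v+100,u:u+100],s["frame"][v:v+100,u:u+100]]),(800,400),interpolation=cv2.INTER_CUBIC)[:,:,::-1])
E
python3 -c "
from ov import *
ov(4,.0295,'pics/c4.png',(250,130))"
```

```text
[ 0.5989567  -0.17783724  0.04764022] [-0.10235809 -0.46406277 -0.42899252] 0.19238570516583886 29.99202592880465
```

View pics/c4.png

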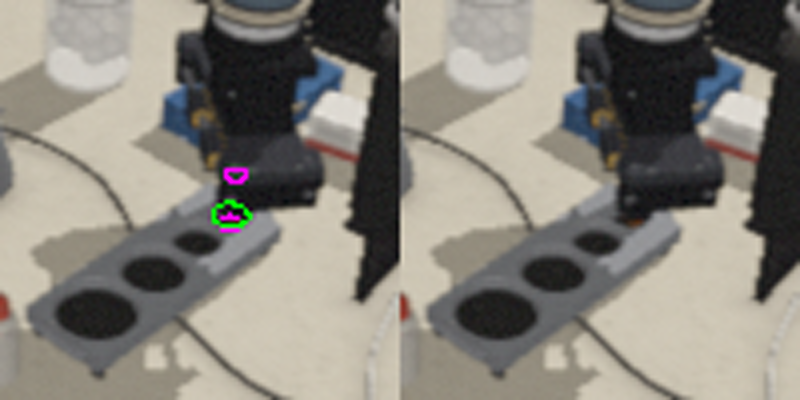

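The held vial shows at the R4 rim, around (231,215) in the crop, where it was expected. I'll ease down to contact.

In the tool's units: 0.001 m is 0.0013, 0.0005 m is 0.0007.

play_rows:
  motion:
    - [[0,0,0.0007,0,0,0],[0,0,0.0013,0,0,0],[0,0,0.0013,0,0,0],[0,0,0.0013,0,0,0]]

```text
time_s: 8.62
position: [0.5991, -0.1779, 0.0476]
tcp_rot: [[-0.708, 0.706, 0.001], [0.706, 0.708, -0.0], [-0.001, 0.0, -1.0]]
force: [-1.0, 0.9, 5.2]
opening: 0.197
grasp_force: 30.0
```

Contact at 5 N. Release and withdraw, then head to B3 by way of the front.

In the tool's units: -0.1 m is -0.1333, -0.06 m is -0.08.

play_rows:
  motion:
    - [[0,0,0,0,0,0],[0,0,0,0,0,0],[0,0,0,0,0,0],[0,0,0,0,0,0],[0,0,-0.0133,0,0,0],[0,0,-0.04,0,0,0],[0,0,-0.08,0,0,0],[0,0,-0.1333,0,0,0]]
  fingers: 0.034

```text
time_s: 9.28
position: [0.5969, -0.1769, 0.1454]
tcp_rot: [[-0.708, 0.707, -0.006], [0.707, 0.708, 0.003], [0.006, -0.002, -1.0]]
force: [0.7, -0.5, -0.4]
opening: 0.391
grasp_force: 0.0
```

In the tool's units: -0.221 m is -0.2947, -0.197 m is -0.2627.

play_rows:
  motion:
    - [[0.028,-0.04,-0.0133,0,0,0],[0.056,-0.08,-0.0267,0,0,0],[0.084,-0.12,-0.0267,0,0,0],[0.112,-0.16,-0.0267,0,0,0],[0.1387,-0.1987,-0.0267,0,0,0],[0.104,-0.2307,-0.0267,0,0,0],[0.0693,-0.2627,-0.0267,0,0,0],[0.0347,-0.2947,-0.0267,0,0,0]]
  fingers: 0.062

```text
time_s: 9.95
position: [0.4233, -0.3165, 0.1674]
tcp_rot: [[-0.708, 0.706, 0.0], [0.706, 0.708, -0.0], [-0.0, 0.0, -1.0]]
force: [1.0, -1.8, 1.0]
opening: 0.709
grasp_force: 0.0
```

In the tool's units: -0.078 m is -0.104, -0.071 m is -0.0947, -15 degrees is -0.3333.

play_rows:
  motion:
    - [[-0.0347,-0.032,0.0133,0,0,-0.1111],[-0.0693,-0.064,0.04,0,0,-0.2222],[-0.104,-0.0947,0.0667,0,0,-0.3333],[-0.104,-0.0947,0.08,0,0,-0.3333],[-0.104,-0.0947,0.0893,0,0,-0.3333],[-0.104,-0.0947,0.0893,0,0,-0.3333],[-0.104,-0.0947,0.0893,0,0,-0.3333],[-0.104,-0.0947,0.0893,0,0,-0.3333]]

```text
time_s: 10.62
position: [0.4296, -0.4199, 0.1004]
tcp_rot: [[-0.867, 0.498, 0.0], [0.498, 0.867, -0.0], [-0.0, 0.0, -1.0]]
force: [-0.1, -0.3, 0.2]
opening: 0.711
grasp_force: 0.0
```

```bash
cat > g.py <<'E'
import sys,numpy as np
from rig import bot
def go(x,y,z):
    s=bot.read_state();d=np.array([x,y,z])-s["position"];print("pos",np.round(s["position"],4),"tool shift",np.round(s["tcp_rot"].T@d,4) if hasattr(s["tcp_rot"],'T') else np.round(np.array(s["tcp_rot"]).T@d,4))
if len(sys.argv)>3: go(*map(float,sys.argv[1:4]))
E
python3 g.py .4295 -.421 .04
python3 - <<'E'
from h import *
from rig import imaging
t=imaging.capture("top");s=imaging.capture("scene")
cv2.imwrite("pics/c5.png",np.hstack([cv2.resize(s["frame"][120:280,240:400],(400,400),interpolation=2),cv2.resize(t["frame"][140:240,270:370],(400,400),interpolation=2)])[:,:,::-1])
E
```

```text
pos [ 0.4296 -0.4199  0.1004] tool shift [-0.0004 -0.001   0.0604]
```

View pics/c5.png

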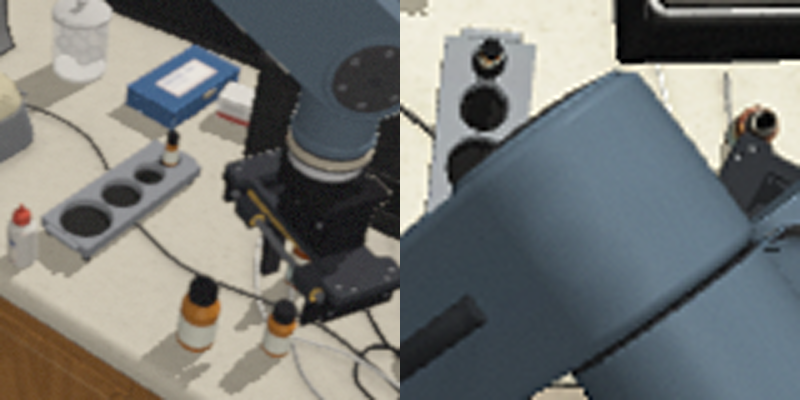

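The vial stands upright in R4 (crop 490,55). The hand is over B3 and clear of the teat bottle. Descend.

In the tool's units: 0.06 m is 0.08, 0.056 m is 0.0747.

play_rows:
  motion:
    - [[0,-0.0013,0.016,0,0,0],[0,-0.0013,0.0333,0,0,0],[0,-0.0013,0.0493,0,0,0],[0,-0.0013,0.064,0,0,0],[0,-0.0013,0.0747,0,0,0],[0,-0.0013,0.08,0,0,0],[0,-0.0013,0.08,0,0,0]]

```text
time_s: 11.3
position: [0.4284, -0.4214, 0.0381]
tcp_rot: [[-0.866, 0.499, -0.001], [0.499, 0.866, 0.002], [0.002, 0.001, -1.0]]
force: [-0.0, -0.1, 0.3]
opening: 0.713
grasp_force: 0.0
```

play_rows:
  motion:
    - [[0,0,0,0,0,0],[0,0,0,0,0,0],[0,0,0,0,0,0],[0,0,0,0,0,0],[0,0,0,0,0,0],[0,0,0,0,0,0],[0,0,0,0,0,0]]
  fingers: 0.02

```text
time_s: 11.88
position: [0.4289, -0.4222, 0.0399]
tcp_rot: [[-0.866, 0.499, 0.0], [0.499, 0.866, -0.0], [-0.0, -0.0, -1.0]]
force: [-0.3, 1.2, 1.3]
opening: 0.337
grasp_force: 30.0
```

In the tool's units: -0.13 m is -0.1733, 0.12 m is 0.16.

play_rows:
  motion:
    - [[0,0,-0.02,0,0,0],[0,0,-0.0667,0,0,0],[0,0,-0.12,0,0,0],[0,0,-0.1733,0,0,0],[0.02,0.0333,-0.1733,0,0,0],[0.0453,0.0733,-0.1733,0,0,0],[0.0733,0.1173,-0.1733,0,0,0],[0.1013,0.16,-0.1733,0,0,0]]

```text
time_s: 12.55
position: [0.4225, -0.2789, 0.1699]
tcp_rot: [[-0.866, 0.5, 0.001], [0.5, 0.866, -0.0], [-0.001, -0.0, -1.0]]
force: [1.2, 0.6, -1.1]
opening: 0.336
grasp_force: 30.0
```

In the tool's units: 0.159 m is 0.212, 0.148 m is 0.1973.

play_rows:
  motion:
    - [[0.0267,0.04,0,0,0,0],[0.0453,0.0733,0,0,0,0],[0.024,0.1067,0,0,0,0],[-0.0093,0.14,0,0,0,0],[-0.04,0.1707,0,0,0,0],[-0.0667,0.1973,0,0,0,0],[-0.084,0.212,0,0,0,0],[-0.084,0.212,0,0,0,0]]

```text
time_s: 13.22
position: [0.5608, -0.1734, 0.1698]
tcp_rot: [[-0.868, 0.497, 0.005], [0.497, 0.868, -0.002], [-0.005, 0.001, -1.0]]
force: [0.7, -0.2, 0.3]
opening: 0.334
grasp_force: 30.0
```

```bash
python3 g.py .5575 -.1735 .058; python3 -c "
from ov import *
ov(3,.040,'pics/c6.png',(250,110))"
```

```text
pos [ 0.5608 -0.1734  0.1698] tool shift [ 0.0034 -0.0018  0.1118]
[ 0.5581038  -0.17337939  0.16937534] [-0.17651315  0.15055846 -0.56793969] 0.3380979032483626 30.023492555264966
```

View pics/c6.png

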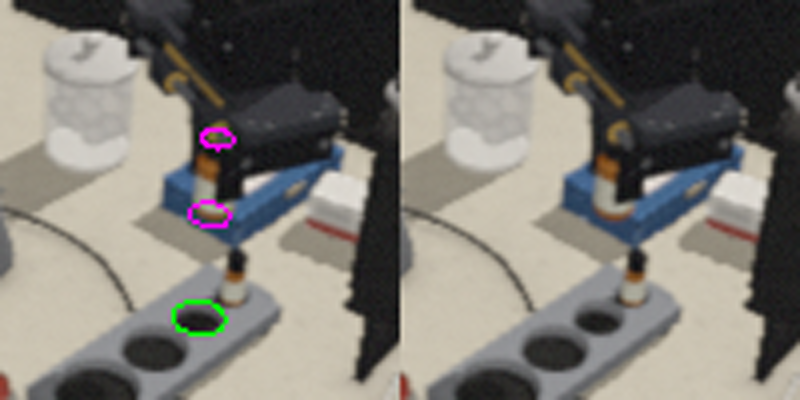

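B3 hangs upright at the expected place, about 1 px to the right. Lower into R3.

In the tool's units: 0.109 m is 0.1453, 0.001 m is 0.0013.

play_rows:
  motion:
    - [[0.0013,0,0.0267,0,0,0],[0.0013,0,0.0667,0,0,0],[0.0013,0,0.1,0,0,0],[0.0013,0,0.1227,0,0,0],[0.0013,0,0.1333,0,0,0],[0.0013,0,0.1387,0,0,0],[0.0013,0,0.1427,0,0,0],[0.0013,0,0.1453,0,0,0]]

```text
time_s: 13.93
position: [0.5562, -0.1739, 0.0612]
tcp_rot: [[-0.866, 0.5, 0.001], [0.5, 0.866, -0.001], [-0.001, -0.0, -1.0]]
force: [-0.9, 0.3, -0.9]
opening: 0.338
grasp_force: 30.0
```

In the tool's units: 0.003 m is 0.004, 0.001 m is 0.0013.

play_rows:
  motion:
    - [[0,0,0.0007,0,0,0],[0,0,0.0013,0,0,0],[0,0,0.002,0,0,0],[0,0,0.0027,0,0,0],[0,0,0.0033,0,0,0],[0,0,0.004,0,0,0],[0,0,0.004,0,0,0]]

```text
time_s: 14.52
position: [0.5562, -0.1734, 0.0579]
tcp_rot: [[-0.866, 0.499, 0.0], [0.499, 0.866, -0.0], [-0.0, 0.0, -1.0]]
force: [0.8, 0.1, 2.2]
opening: 0.334
grasp_force: 30.0
```

In the tool's units: 0.0005 m is 0.0007.

play_rows:
  motion:
    - [[0,0,0.0007,0,0,0],[0,0,0.0007,0,0,0],[0,0,0.0007,0,0,0]]

```text
time_s: 14.77
position: [0.5562, -0.1734, 0.0578]
tcp_rot: [[-0.866, 0.499, 0.001], [0.499, 0.866, -0.0], [-0.001, 0.0, -1.0]]
force: [-0.4, 0.7, 5.2]
opening: 0.332
grasp_force: 30.0
```

In the tool's units: -0.1 m is -0.1333, -0.06 m is -0.08.

play_rows:
  motion:
    - [[0,0,0,0,0,0],[0,0,0,0,0,0],[0,0,0,0,0,0],[0,0,0,0,0,0],[0,0,-0.0133,0,0,0],[0,0,-0.04,0,0,0],[0,0,-0.08,0,0,0],[0,0,-0.1333,0,0,0]]
  fingers: 0.045

```text
time_s: 15.43
position: [0.5542, -0.1725, 0.1562]
tcp_rot: [[-0.866, 0.499, -0.006], [0.499, 0.866, 0.003], [0.006, -0.0, -1.0]]
force: [1.1, 0.3, 0.4]
opening: 0.515
grasp_force: 0.0
```

In the tool's units: -0.236 m is -0.3147, -0.202 m is -0.2693, -23 degrees is -0.5111.

play_rows:
  motion:
    - [[0.0333,-0.0333,-0.0133,0,0,0],[0.0667,-0.0667,-0.0133,0,0,0],[0.1,-0.1,-0.0133,0,0,0],[0.132,-0.1333,-0.0133,0,0,-0.0889],[0.1187,-0.1787,-0.0133,0,0,-0.2],[0.1053,-0.224,-0.0133,0,0,-0.3111],[0.092,-0.2693,-0.0133,0,0,-0.4222],[0.0787,-0.3147,0,0,0,-0.5111]]
  fingers: 0.072

```text
time_s: 16.1
position: [0.3872, -0.3509, 0.1593]
tcp_rot: [[-0.993, 0.117, 0.003], [0.117, 0.993, -0.004], [-0.003, -0.004, -1.0]]
force: [0.3, -0.4, 0.7]
opening: 0.829
grasp_force: 0.0
```

play_rows:
  motion:
    - [[0,0,0.02,0,0,0],[0,0,0.04,0,0,0],[0,0,0.0467,0,0,0],[0,0,0.0467,0,0,0],[0,0,0.0467,0,0,0]]

```text
time_s: 16.52
position: [0.3871, -0.3481, 0.1224]
tcp_rot: [[-0.993, 0.121, -0.0], [0.121, 0.993, 0.0], [0.0, 0.0, -1.0]]
force: [-0.4, 1.4, -0.7]
opening: 0.83
grasp_force: 0.0
```

```bash
python3 g.py .387 -.348 .048
python3 - <<'E'
from h import *
from rig import imaging,bot
s=imaging.capture("scene");t=imaging.capture("top")
cv2.imwrite("pics/c7.png",np.hstack([cv2.resize(s["frame"][140:300,230:390],(400,400),interpolation=2),cv2.resize(t["frame"][140:240,270:370],(400,400),interpolation=2)])[:,:,::-1])
E
```

```text
pos [ 0.3871 -0.3481  0.1224] tool shift [0.0001 0.     0.0744]
```

View pics/c7.png

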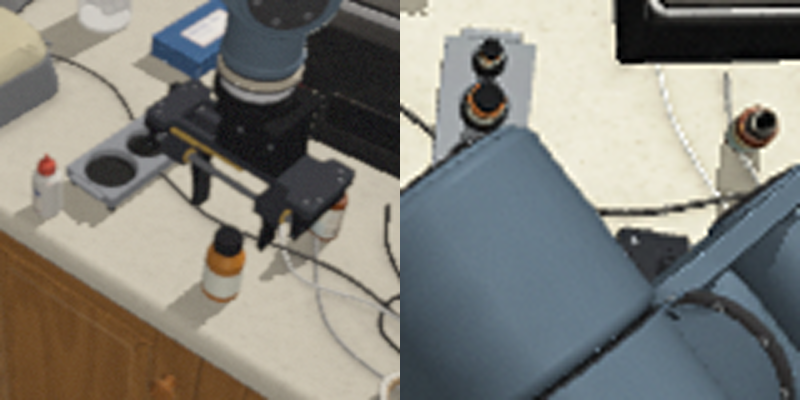

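B3 and the vial both stand in their recesses (crop 487,100 and 490,55), and the jaws straddle B2. Descend.

In the tool's units: 0.074 m is 0.0987, 0.068 m is 0.0907.

play_rows:
  motion:
    - [[0,0,0.016,0,0,0],[0,0,0.0373,0,0,0],[0,0,0.0587,0,0,0],[0,0,0.0773,0,0,0],[0,0,0.0907,0,0,0],[0,0,0.0987,0,0,0],[0,0,0.0987,0,0,0]]

```text
time_s: 17.2
position: [0.387, -0.3479, 0.0475]
tcp_rot: [[-0.993, 0.121, -0.001], [0.121, 0.993, 0.001], [0.001, 0.001, -1.0]]
force: [0.5, 0.3, 1.1]
opening: 0.828
grasp_force: 0.0
```

play_rows:
  motion:
    - [[0,0,0,0,0,0],[0,0,0,0,0,0],[0,0,0,0,0,0],[0,0,0,0,0,0],[0,0,0,0,0,0],[0,0,0,0,0,0],[0,0,0,0,0,0]]
  fingers: 0.03

```text
time_s: 17.78
position: [0.3872, -0.3485, 0.0484]
tcp_rot: [[-0.993, 0.121, 0.0], [0.121, 0.993, -0.0], [-0.0, -0.0, -1.0]]
force: [-0.5, 0.5, 2.9]
opening: 0.474
grasp_force: 30.0
```

In the tool's units: 0.135 m is 0.18, -0.12 m is -0.16.

play_rows:
  motion:
    - [[0,0,-0.02,0,0,0],[0,0,-0.06,0,0,0],[0,0,-0.1133,0,0,0],[0,0,-0.16,0,0,0],[0.0013,0.0333,-0.1667,0,0,0],[0.0027,0.08,-0.1667,0,0,0],[0.004,0.1293,-0.1667,0,0,0],[0.0053,0.18,-0.1667,0,0,0]]

```text
time_s: 18.45
position: [0.3992, -0.2129, 0.1733]
tcp_rot: [[-0.992, 0.123, 0.001], [0.123, 0.992, -0.0], [-0.001, -0.0, -1.0]]
force: [0.5, 0.0, -0.5]
opening: 0.47
grasp_force: 30.0
```

In the tool's units: -0.1 m is -0.1333, -0.088 m is -0.1173.

play_rows:
  motion:
    - [[-0.008,0.0333,0,0,0,0],[-0.032,0.0507,0,0,0,0],[-0.0627,0.0613,0,0,0,0],[-0.0933,0.0693,0,0,0,0],[-0.1173,0.0747,0,0,0,0],[-0.1333,0.0787,0,0,0,0],[-0.1333,0.0787,0,0,0,0],[-0.1333,0.0787,0,0,0,0]]

```text
time_s: 19.12
position: [0.5054, -0.167, 0.1726]
tcp_rot: [[-0.993, 0.12, -0.001], [0.12, 0.993, 0.001], [0.001, 0.0, -1.0]]
force: [-0.3, -0.7, -1.6]
opening: 0.475
grasp_force: 30.0
```

```bash
python3 -c "
from ov import *
ov(2,.0482,'pics/c8.png',(230,120))"; python3 g.py .506 -.167 .066
```

```text
[ 0.50459974 -0.16692237  0.17254526] [-0.05799051  0.53448845 -1.24273949] 0.475618091704294 29.999378338688985
pos [ 0.5046 -0.1669  0.1725] tool shift [-0.0016  0.      0.1065]
```

View pics/c8.png

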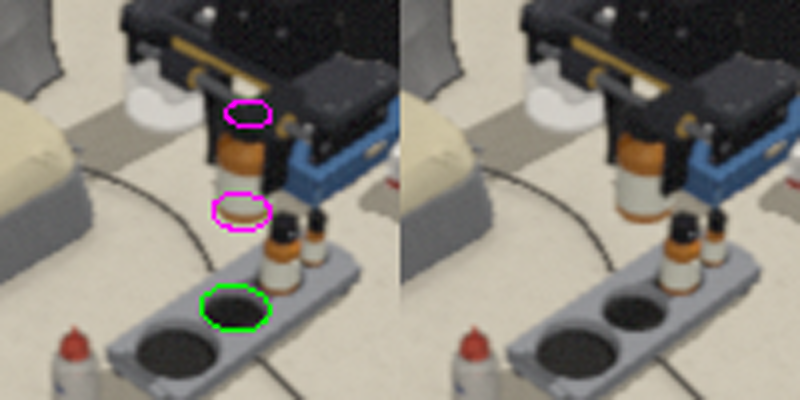

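B2 hangs upright over R2. Lower it slowly.

In the tool's units: 0.103 m is 0.1373, -0.001 m is -0.0013.

play_rows:
  motion:
    - [[-0.0013,0,0.0267,0,0,0],[-0.0013,0,0.06,0,0,0],[-0.0013,0,0.0893,0,0,0],[-0.0013,0,0.1107,0,0,0],[-0.0013,0,0.1227,0,0,0],[-0.0013,0,0.1293,0,0,0],[-0.0013,0,0.1333,0,0,0],[-0.0013,0,0.1373,0,0,0]]

```text
time_s: 19.83
position: [0.5069, -0.1679, 0.0704]
tcp_rot: [[-0.993, 0.121, 0.001], [0.121, 0.993, -0.001], [-0.001, -0.0, -1.0]]
force: [0.6, -0.7, -1.1]
opening: 0.476
grasp_force: 30.0
```

In the tool's units: 0.003 m is 0.004, 0.001 m is 0.0013.

play_rows:
  motion:
    - [[0,0,0.0007,0,0,0],[0,0,0.0013,0,0,0],[0,0,0.002,0,0,0],[0,0,0.0027,0,0,0],[0,0,0.0033,0,0,0],[0,0,0.004,0,0,0],[0,0,0.004,0,0,0]]

```text
time_s: 20.42
position: [0.5069, -0.1675, 0.0671]
tcp_rot: [[-0.993, 0.121, 0.0], [0.121, 0.993, -0.0], [-0.0, -0.0, -1.0]]
force: [0.3, -0.5, -1.9]
opening: 0.475
grasp_force: 30.0
```

In the tool's units: 0.0014 m is 0.0019, 0.001 m is 0.0013.

play_rows:
  motion:
    - [[0,0,0.0007,0,0,0],[0,0,0.0013,0,0,0],[0,0,0.0019,0,0,0],[0,0,0.0019,0,0,0],[0,0,0.0019,0,0,0]]

```text
time_s: 20.83
position: [0.5069, -0.1675, 0.0664]
tcp_rot: [[-0.993, 0.121, 0.0], [0.121, 0.993, -0.0], [-0.0, -0.0, -1.0]]
force: [-0.6, 0.8, 4.6]
opening: 0.472
grasp_force: 30.0
```

In the tool's units: -0.1 m is -0.1333, -0.06 m is -0.08.

play_rows:
  motion:
    - [[0,0,0,0,0,0],[0,0,0,0,0,0],[0,0,0,0,0,0],[0,0,0,0,0,0],[0,0,-0.0133,0,0,0],[0,0,-0.04,0,0,0],[0,0,-0.08,0,0,0],[0,0,-0.1333,0,0,0]]
  fingers: 0.058

```text
time_s: 21.5
position: [0.5051, -0.1667, 0.1651]
tcp_rot: [[-0.993, 0.121, -0.005], [0.121, 0.993, 0.003], [0.006, 0.002, -1.0]]
force: [-0.3, -0.8, -0.9]
opening: 0.668
grasp_force: 0.0
```

In the tool's units: 0.228 m is 0.304, 0.19 m is 0.2533.

play_rows:
  motion:
    - [[0.0267,0.0267,-0.0333,0,0,0],[0.056,0.0573,-0.06,0,0,0],[0.0867,0.0893,-0.08,0,0,0],[0.12,0.1267,-0.0933,0,0,0],[0.1533,0.1653,-0.0933,0,0,0],[0.1867,0.2027,-0.0933,0,0,0],[0.1987,0.2533,-0.0933,0,0,0],[0.2107,0.304,-0.0933,0,0,0]]
  fingers: 0.084

```text
time_s: 22.17
position: [0.3759, 0.0791, 0.2365]
tcp_rot: [[-0.992, 0.123, 0.001], [0.123, 0.992, -0.0], [-0.001, -0.0, -1.0]]
force: [0.7, -0.4, 0.0]
opening: 0.962
grasp_force: 0.0
```

In the tool's units: 0.187 m is 0.2493, 0.15 m is 0.2.

play_rows:
  motion:
    - [[0.012,0.0493,0,0,0,0],[0.024,0.1,0,0,0,0],[0.036,0.1493,0,0,0,0],[0.048,0.2,0.0267,0,0,0],[0.06,0.2493,0.0733,0,0,0],[0.06,0.2493,0.1133,0,0,0],[0.06,0.2493,0.1267,0,0,0],[0.06,0.2493,0.1267,0,0,0]]

```text
time_s: 22.83
position: [0.3532, 0.269, 0.1384]
tcp_rot: [[-0.993, 0.119, -0.006], [0.119, 0.993, -0.003], [0.006, -0.003, -1.0]]
force: [-0.9, -0.8, 0.2]
opening: 0.962
grasp_force: 0.0
```

```bash
python3 - <<'E'
from h import *
from rig import imaging,bot
s=imaging.capture("scene");t=imaging.capture("top")
cv2.imwrite("pics/c9.png",np.hstack([cv2.resize(s["frame"][90:210,100:220],(400,400),interpolation=2),cv2.resize(s["frame"][160:260,230:330],(400,400),interpolation=2)])[:,:,::-1])
E
python3 g.py .356 .268 .060
```

```text
pos [0.3555 0.269  0.1409] tool shift [-0.0006 -0.001   0.0809]
```

View pics/c9.png

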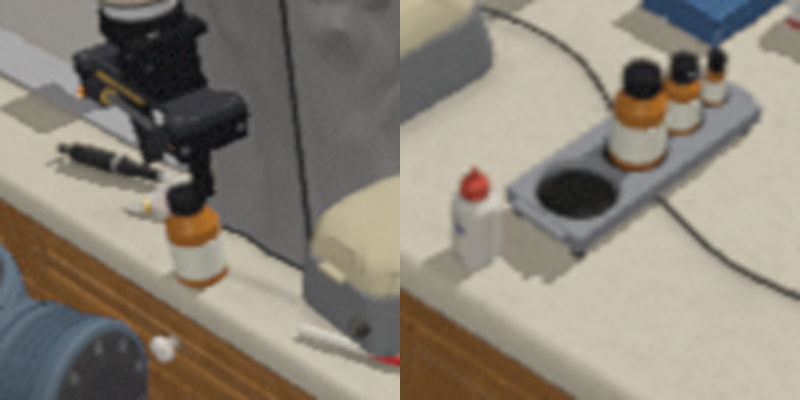

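B2 is seated. I'll check the jaw-to-cap alignment numerically before descending on B1.

Run:
```python
from h import *
from rig import imaging,bot
s=imaging.capture("scene");st=bot.read_state();p=np.array(st["position"]);y=np.array(st["tcp_rot"])[:,1]
f=lambda X:((proj(s,X)[0]-[100,90])*400/120).round()
for k in(.042,.057,-.042,-.057,0):print(k,f(p+y*k+[0,0,-.017]))
print("cap top",f([.356,.268,.104]),"base",f([.356,.268,0]))
```

```text
0.042 [157. 158.]
0.057 [149. 152.]
-0.042 [203. 192.]
-0.057 [211. 198.]
0 [179. 174.]
cap top [184. 192.] base [203. 275.]
```

Both jaws and cap match. Descend and grip.

In the tool's units: 0.081 m is 0.108, 0.06 m is 0.08.

play_rows:
  motion:
    - [[0,-0.0013,0.016,0,0,0],[0,-0.0027,0.0373,0,0,0],[0,-0.0027,0.0587,0,0,0],[0,-0.0027,0.08,0,0,0],[0,-0.0027,0.0973,0,0,0],[0,-0.0027,0.108,0,0,0],[0,-0.0027,0.108,0,0,0]]

```text
time_s: 23.57
position: [0.356, 0.2666, 0.0597]
tcp_rot: [[-0.992, 0.122, 0.0], [0.122, 0.992, 0.0], [-0.0, 0.0, -1.0]]
force: [-0.4, 0.4, -0.7]
opening: 0.966
grasp_force: 0.0
```

play_rows:
  motion:
    - [[0,0,0,0,0,0],[0,0,0,0,0,0],[0,0,0,0,0,0],[0,0,0,0,0,0],[0,0,0,0,0,0],[0,0,0,0,0,0],[0,0,0,0,0,0]]
  fingers: 0.042

```text
time_s: 24.15
position: [0.3559, 0.2675, 0.0601]
tcp_rot: [[-0.993, 0.121, 0.002], [0.121, 0.993, 0.001], [-0.002, 0.001, -1.0]]
force: [0.5, 2.6, 5.5]
opening: 0.608
grasp_force: 30.0
```

In the tool's units: -0.18 m is -0.24, -0.012 m is -0.016.

play_rows:
  motion:
    - [[0,0,-0.016,0,0,0],[0,0,-0.0533,0,0,0],[0,0,-0.1,0,0,0],[0,0,-0.1467,0,0,0],[0,0,-0.1933,0,0,0],[0,0,-0.2293,0,0,0],[-0.0027,-0.016,-0.24,0,0,0],[-0.008,-0.0467,-0.24,0,0,0]]

```text
time_s: 24.82
position: [0.3583, 0.2328, 0.242]
tcp_rot: [[-0.993, 0.118, 0.006], [0.118, 0.993, 0.002], [-0.006, 0.003, -1.0]]
force: [0.9, -0.6, -3.1]
opening: 0.609
grasp_force: 30.0
```

In the tool's units: -0.257 m is -0.3427, -0.006 m is -0.008.

play_rows:
  motion:
    - [[-0.008,-0.0427,0,0,0,0],[-0.0173,-0.0867,0,0,0,0],[-0.0253,-0.1293,0,0,0,0],[-0.0347,-0.1733,0,0,0,0],[-0.0467,-0.216,0,0,0,0],[-0.06,-0.2587,0,0,0,0],[-0.0733,-0.3013,0,0,0,0],[-0.0853,-0.3427,0,0,0,0]]

```text
time_s: 25.48
position: [0.3884, -0.0328, 0.2391]
tcp_rot: [[-0.993, 0.121, -0.002], [0.121, 0.993, 0.0], [0.002, 0.0, -1.0]]
force: [0.8, 0.6, -2.9]
opening: 0.606
grasp_force: 30.0
```

In the tool's units: -0.122 m is -0.1627, -0.117 m is -0.156.

play_rows:
  motion:
    - [[-0.024,-0.0427,0,0,0,0],[-0.0467,-0.084,0,0,0,0],[-0.0653,-0.1173,0,0,0,0],[-0.0787,-0.1413,0,0,0,0],[-0.0867,-0.156,0,0,0,0],[-0.0893,-0.1627,0,0,0,0],[-0.0893,-0.1627,0.0133,0,0,0],[-0.0893,-0.1627,0.04,0,0,0]]

```text
time_s: 26.15
position: [0.4417, -0.1605, 0.2106]
tcp_rot: [[-0.993, 0.121, 0.003], [0.121, 0.993, -0.001], [-0.003, -0.001, -1.0]]
force: [-0.5, -0.2, -3.1]
opening: 0.611
grasp_force: 30.0
```

```bash
python3 -c "
from ov import *
ov(1,.060,'pics/c10.png',(215,130))"; python3 g.py .442 -.1595 .078
```

```text
[ 0.43870926 -0.15839667  0.20633521] [-0.81407342  0.72898066 -5.28760584] 0.6078004523598495 29.99918959394563
pos [ 0.4387 -0.1584  0.2063] tool shift [-0.0042 -0.0011  0.1283]
```

View pics/c10.png

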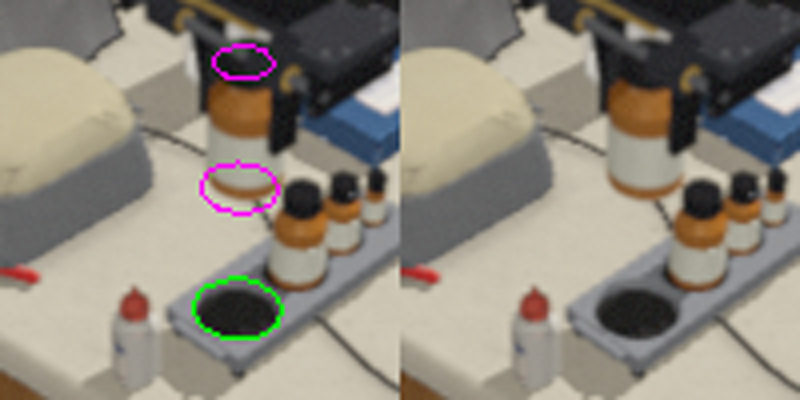

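B1 hangs upright over R1, though the arm was still settling when the overlay state was read. Let it settle, then lower.

In the tool's units: 0.08 m is 0.1067, 0.07 m is 0.0933.

play_rows:
  motion:
    - [[0,0,0.0267,0,0,0],[0,0,0.0667,0,0,0],[0,0,0.0933,0,0,0],[0,0,0.1067,0,0,0],[0,0,0.1067,0,0,0],[0,0,0.1067,0,0,0]]

```text
time_s: 26.7
position: [0.4404, -0.1593, 0.1295]
tcp_rot: [[-0.993, 0.12, -0.002], [0.12, 0.993, 0.002], [0.002, 0.001, -1.0]]
force: [-0.1, 0.5, -3.2]
opening: 0.612
grasp_force: 30.0
```

```bash
python3 g.py .442 -.1595 .078
```

```text
pos [ 0.4404 -0.1593  0.1295] tool shift [-0.0018 -0.0001  0.0515]
```

In the tool's units: 0.048 m is 0.064, -0.001 m is -0.0013.

play_rows:
  motion:
    - [[-0.0013,0,0.016,0,0,0],[-0.0013,0,0.0333,0,0,0],[-0.0013,0,0.0467,0,0,0],[-0.0013,0,0.0547,0,0,0],[-0.0013,0,0.06,0,0,0],[-0.0013,0,0.0627,0,0,0],[-0.0013,0,0.064,0,0,0],[-0.0013,0,0.064,0,0,0]]

```text
time_s: 27.37
position: [0.4424, -0.1608, 0.082]
tcp_rot: [[-0.993, 0.121, 0.001], [0.121, 0.993, -0.0], [-0.001, -0.0, -1.0]]
force: [-0.5, 0.5, -2.6]
opening: 0.609
grasp_force: 30.0
```

In the tool's units: 0.003 m is 0.004, 0.001 m is 0.0013.

play_rows:
  motion:
    - [[0,0,0.0007,0,0,0],[0,0,0.0013,0,0,0],[0,0,0.002,0,0,0],[0,0,0.0027,0,0,0],[0,0,0.0033,0,0,0],[0,0,0.004,0,0,0],[0,0,0.004,0,0,0]]

```text
time_s: 27.95
position: [0.4421, -0.1606, 0.0786]
tcp_rot: [[-0.993, 0.121, -0.0], [0.121, 0.993, 0.0], [0.0, 0.0, -1.0]]
force: [0.5, 0.8, -3.3]
opening: 0.612
grasp_force: 30.0
```

In the tool's units: 0.0012 m is 0.0016, 0.0008 m is 0.0011.

play_rows:
  motion:
    - [[0,0,0.0005,0,0,0],[0,0,0.0011,0,0,0],[0,0,0.0016,0,0,0],[0,0,0.0016,0,0,0],[0,0,0.0016,0,0,0]]

```text
time_s: 28.37
position: [0.4421, -0.1607, 0.0782]
tcp_rot: [[-0.993, 0.121, 0.0], [0.121, 0.993, -0.0], [-0.0, -0.0, -1.0]]
force: [-0.7, -0.4, 5.8]
opening: 0.607
grasp_force: 30.0
```

In the tool's units: -0.1 m is -0.1333, -0.06 m is -0.08.

play_rows:
  motion:
    - [[0,0,0,0,0,0],[0,0,0,0,0,0],[0,0,0,0,0,0],[0,0,0,0,0,0],[0,0,-0.0133,0,0,0],[0,0,-0.04,0,0,0],[0,0,-0.08,0,0,0],[0,0,-0.1333,0,0,0]]
  fingers: 0.072

```text
time_s: 29.03
position: [0.4406, -0.1597, 0.1766]
tcp_rot: [[-0.993, 0.121, -0.005], [0.121, 0.993, 0.003], [0.006, 0.003, -1.0]]
force: [0.3, -0.8, -0.3]
opening: 0.825
grasp_force: 0.0
```

In the tool's units: 0.2 m is 0.2667, 0.16 m is 0.2133.

play_rows:
  motion:
    - [[0,0,-0.04,0,0,0],[0.0133,0.0267,-0.0667,0,0,0],[0.0267,0.0667,-0.08,0,0,0],[0.04,0.1133,-0.08,0,0,0],[0.0533,0.16,-0.08,0,0,0],[0.0667,0.2133,-0.08,0,0,0],[0.0733,0.2667,-0.08,0,0,0],[0.0733,0.2667,-0.08,0,0,0]]

```text
time_s: 29.7
position: [0.4094, 0.0507, 0.2374]
tcp_rot: [[-0.994, 0.114, -0.002], [0.114, 0.994, 0.003], [0.002, 0.003, -1.0]]
force: [0.2, -0.9, -0.3]
opening: 0.827
grasp_force: 0.0
```

Run:
```python
from h import *
from rig import imaging,bot
s=imaging.capture("scene");t=imaging.capture("top")
cv2.imwrite("pics/c11.png",np.hstack([cv2.resize(s["frame"][150:290,230:370],(400,400),interpolation=2),cv2.resize(t["frame"][140:240,270:370],(400,400),interpolation=2)])[:,:,::-1])
```

```text
(no output)
```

View pics/c11.png

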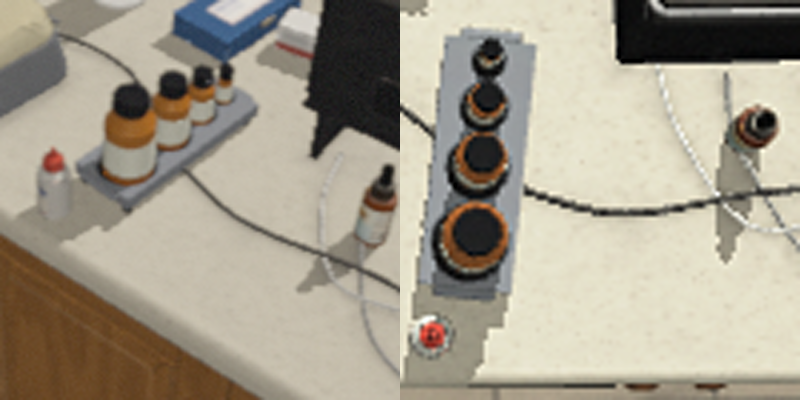

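All four bottles stand in graded order in the tray, and both droppers are where they started. Handing in.

```bash
python3 -c "
from rig import bot
print(bot.hand_in())"
```

```text
the job is handed in; nothing more can be done
None
```

All four amber bottles stand upright in their matching recesses, largest to smallest, the two droppers were left where they were, and the job is handed in at about 30 s of the 106 s allowed.

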